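# Lay the glove carton down on its taped place

### The arm

A 6-joint arm with a two-finger parallel gripper is mounted at the origin on the work surface. World frame = base frame: x ahead of the robot, y to its left, z up, the work surface at z = 0. Lengths are in m, angles in rad, forces in N, time in s.
With the tool pointing down it reaches from about 0.375 to 0.9 m from the base axis. Payload 3.1 kg.
Tool frame: the origin (TCP) lies at the very end of the fingers, on their centre line; the grasp point (between the pads) lies 19 mm behind it (manip.tcp_to_grasp is the distance from the TCP to the grasp point, in m); z points along the fingers, y is the line along which they close (so a half turn about z gives the same grasp; the last joint's range is limited). The gripper opens to 85 mm and grips with 20 to 120 N. Pads are 22 mm wide; open, the fingers measure 114 mm over their backs; the gripper's body (76 mm by 85 mm) begins 54 mm behind the grasp point. The pads swing forward as they close: fully open they stand 13 mm farther back than shut.
Start: joints at [-1.486, 0.527, 1.433, -0, 1.181, -0.178], TCP at [0.163, -0.603, 0.208] pointing down, gripper open.
Joint ranges: [-3.08, 3.08], [-0.75, 2.2], [0.22, 2.44], [-1.43, 4.57], [0, 2.65], [-2.85, 2.85]. Speed limits (rad/s): [2.79, 2.79, 3.14, 3.14, 3.14, 3.14].

### API

Orientations are given as a unit quaternion [x, y, z, w].
In Python, from station import manip gives the robot as it stands. The module is installed in compiled form; this text tells all that it offers.
- The arm moves only by the tool step_arm, never from a script. Its argument "commands" is one flat list of numbers, 6 for each row, row after row: the shift along the tool's x, y, z in m, then the turn, a rotation vector about the tool's x, y, z in degrees. A call has exactly 10 rows; each row is the pose to reach, as a shift and turn from the pose commanded when the call began, along the tool's axes at that moment; what a row does not reach only later rows make up. A row lasts 1/10 s, in which the tool goes at most 50 mm and 8.59 degrees, less where a joint would pass 70% of its speed; a pose out of reach is approached as far as the arm can. A call with a gripper value outside its range is refused whole. "jaw" is the opening in per cent of the stroke, from 0 (shut) to 100 (fully open), set as the call begins (left out, the last holds). The fingers move at their own pace and stop on an object; "grip_force" is the grip in N (left out, the last holds). Time passes only in rows, so rows that repeat a pose let the fingers close, or fill a call up. It gives the time, the measured TCP pose, the force, the opening and the grip force at its end, in the units of the state.
- manip.sense(): the state, without advancing time (a new reading comes with each control period).
- manip.snapshot(name): name is "scene" or "top"; returns a dict with "pixels" (420x560x3 uint8, blue, green, red), "fx", "fy", "cx", "cy" (pixels), "k1" (the pictures are not rectified: a ray, as slopes to the right and down, at radius r is drawn at 1 + k1 r^2 times it, then the intrinsics apply), "R" (3x3) and "t" (3): a world point X has camera coordinates R X + t. Camera axes: x right, y down, z forward; pixel columns grow to the right and rows downward; lengths in m; the calibration is good to about 2 mm. A picture is of the moment at which its call begins. There is no depth.
- manip.sign_off(): hands the job in; it is judged then, once.
The state is a dict: "t": time; "q": joint angles; "qd": joint speeds; "tau": joint torques, N m; "tcp_pos": TCP position; "tool_rot": TCP orientation; "force": force on the tool from outside, world axes, zero at the start; "ft_torque": the same for the moment, N m; "finger_gap": opening from 0.0 (shut) to 1.0 (fully open); "gripper_force": force on a finger pad.
Only numpy, scipy, OpenCV 4.12 (cv2) and the standard library are available. Lean on these libraries where they do the work, as an engineer would, in place of code of your own. Each camera call takes 0.05 s, during which the arm holds its last target. There are 200 camera calls.

### The job

A carton of gloves stands on end at one end of its taped place on the worktop, and a pot of cotton rolls has been left standing on that place. With the fingertips, slide the pot off the place until it is wholly clear of the tape, still upright, then push the carton over with a push near its top so that it lies flat with its glove opening up, nowhere sticking out past the outer edge of the tape. Pick up neither of them, and leave the bottle, the tumbler and the instrument tray where they are.

Things in the scene. Friction and masses are not known exactly. Their poses are not given: they have to be found in the camera images.
- outline: the taped place: a rectangle of flat cream masking tape, 18 mm wide, on the blue worktop, 300 x 185 mm over its outer edges, 264 x 149 mm inside. Origin at its centre; x along its long side, from the end where the carton stands to the other end (the way the carton has to fall); y along its short side, roughly away from the robot; z up
- carton: light carton of gloves (0.3 to 0.65 kg), white with a pale blue band round its foot, standing on end: 90 mm (its x) x 125 mm (its y) x 240 mm tall (z). Origin at the centre of its underside. The dark oblong glove opening is in its -x face, which looks away from the taped place. Pushed there near the top, along its x, it tips over its lower +x edge and lies from that edge on, opening up
- carton_foot_left (a point): corner of the carton's front face (the one away from the glove opening): its bottom left corner while the carton stands, left meaning the carton's +y side. One of the four corners of the face that must end up lying on the worktop
- carton_foot_right (a point): corner of the carton's front face (the one away from the glove opening): its bottom right corner while the carton stands, right meaning the carton's -y side. One of the four corners of the face that must end up lying on the worktop
- carton_head_left (a point): corner of the carton's front face (the one away from the glove opening): its top left corner while the carton stands, left meaning the carton's +y side. One of the four corners of the face that must end up lying on the worktop
- carton_head_right (a point): corner of the carton's front face (the one away from the glove opening): its top right corner while the carton stands, right meaning the carton's -y side. One of the four corners of the face that must end up lying on the worktop
- pot: squat round pale yellow plastic pot filled with white cotton rolls, 0.13 to 0.21 kg, 65 mm tall, 78 mm across at the foot (the widest, lowest 12 mm) and 72 mm above, standing on the taped place. Origin at the centre of its underside, z up. It slides when pushed low down
- bottle: bystander: yellow squeeze bottle with a white nozzle, 56 mm across, 168 mm tall; origin at the centre of its underside
- tumbler: bystander: empty white plastic tumbler, 76 mm across at the rim, 95 mm tall; origin at the centre of its underside
- tray: bystander: low steel instrument tray with instruments, 140 x 210 x 18 mm; origin at the centre of its underside, 210 mm side along its y
Mind the look-alikes: they are no part of the job. What is shaped like the pot but purple is not meant. Of the things that look like the carton, the smaller one is meant.

How it is judged:
On the way, in this order (a step that is already met when the one before it is completed fails the run):
1. the pot stands upright clear of the tape while the carton still stands on end ((x of pot in the frame of outline above 0.187 m or x of pot in the frame of outline below -0.187 m or y of pot in the frame of outline above 0.1295 m or y of pot in the frame of outline below -0.1295 m) and angle between pot's own z axis and vertical below 0.08 rad and height (world z) of pot below 0.005 m and linear speed of pot below 0.01 m/s and angle between carton's own z axis and vertical below 0.1 rad), for 0.2 s.
2. the carton lies on its front face, glove opening up (height (world z) of each of carton_foot_left, carton_foot_right, carton_head_left, carton_head_right below 0.01 m), for 0.2 s.
At the end, for the whole second after the job is handed in: The carton rests flat, glove opening up (all four corners of the face opposite the opening within 10 mm of the worktop), no corner past the outer edge of the tape; the pot stands upright at rest on the worktop, its centre at least 37 mm outside the outer edge of the tape (all of step 2 and x of carton_foot_left in the frame of outline between -0.15 and 0.15 m and y of carton_foot_left in the frame of outline between -0.0925 and 0.0925 m and x of carton_foot_right in the frame of outline between -0.15 and 0.15 m and y of carton_foot_right in the frame of outline between -0.0925 and 0.0925 m and x of carton_head_left in the frame of outline between -0.15 and 0.15 m and y of carton_head_left in the frame of outline between -0.0925 and 0.0925 m and x of carton_head_right in the frame of outline between -0.15 and 0.15 m and y of carton_head_right in the frame of outline between -0.0925 and 0.0925 m and linear speed of each of carton, pot below 0.01 m/s and (x of pot in the frame of outline above 0.187 m or x of pot in the frame of outline below -0.187 m or y of pot in the frame of outline above 0.1295 m or y of pot in the frame of outline below -0.1295 m) and angle between pot's own z axis and vertical below 0.08 rad and height (world z) of pot below 0.005 m); the robot touches nothing.
It fails at once if the carton is lifted off the worktop (both corners of its lower +x edge more than 15 mm up) (height (world z) of each of carton_foot_left, carton_foot_right above 0.015 m).
It fails at once if the pot is lifted off the worktop by more than 15 mm (height (world z) of pot above 0.015 m).
It fails at once if the pot is tipped by more than 20 degrees (angle between pot's own z axis and vertical above 0.35 rad).
It fails at once if the bottle, the tumbler or the tray is shifted by more than 20 mm or tipped ((distance of bottle from where it was at the start of the episode above 0.02 m or angle between bottle's own z axis and vertical above 0.3 rad) or (distance of tumbler from where it was at the start of the episode above 0.02 m or angle between tumbler's own z axis and vertical above 0.3 rad) or (distance of tray from where it was at the start of the episode above 0.02 m or angle between tray's own z axis and vertical above 0.3 rad)).
It also fails if it takes over 48 s, if anything falls off the work surface, if the arm or the gripper's body presses on something with over 40 N, if the wrist force passes 120 N, or if a joint passes its speed limit or range.

## Working session

There is one attempt and no reset: what is moved stays moved. The work goes in short steps, Python scripts to look and compute and a tool call to move; the robot and the scene stay as the last step left them, time stands still between calls to the robot, and variables do not carry over. Pictures are saved under pics/ and viewed, at most 10 in all, crops included, and the job is handed in when it is done.

Besides the shell and the picture viewer there is one more tool, called after "Emit:" as name(argument=value, ...) on one line, values as JSON. step_arm: Moves the arm, as the interface text tells. Its arguments: {"type":"object","properties":{"commands":{"type":"array","items":{"type":"number"}},"jaw":{"type":"number"},"grip_force":{"type":"number"}},"required":["commands"]}

```bash
mkdir -p pics
cat > h.py <<'E'
import numpy as np, cv2
from station import manip
def snap(n,f=None):
    s=manip.snapshot(n)
    if f: cv2.imwrite('pics/'+f,s['pixels'])
    return s
def K(s): return np.array([[s['fx'],0,s['cx']],[0,s['fy'],s['cy']],[0,0,1.]]),np.array([s['k1'],0,0,0,0.])
def back(s,uv,z=0.):
    k,d=K(s); p=cv2.undistortPoints(np.array(uv,float).reshape(-1,1,2),k,d)[:,0]
    R=np.array(s['R']);t=np.array(s['t']); c=-R.T@t
    r=np.c_[p,np.ones(len(p))]@R
    return c+r*((z-c[2])/r[:,2])[:,None]
def proj(s,X):
    k,d=K(s); return cv2.projectPoints(np.array(X,float).reshape(-1,3),cv2.Rodrigues(np.array(s['R']))[0],np.array(s['t'],float),k,d)[0][:,0]
E
python3 - <<'E'
from h import *
a=snap('scene','s1.png');b=snap('top','t1.png')
for s in(a,b): print(-np.array(s['R']).T@np.array(s['t']),s['fx'],s['k1'])
st=manip.sense();print(st['t'],st['tcp_pos'],st['tool_rot'])
E
```

```text
[ 1.23513782 -0.66423143  1.29025435] 518.2737766000872 0.011593230314302202
[0.58347604 0.00876458 1.25280986] 407.82373181435537 -0.08937748828481895
0.1 [ 0.16294726 -0.60267275  0.20723658] [ 9.91312791e-01  1.31521851e-01  4.73959431e-05 -9.74780106e-04]
```

View pics/s1.png

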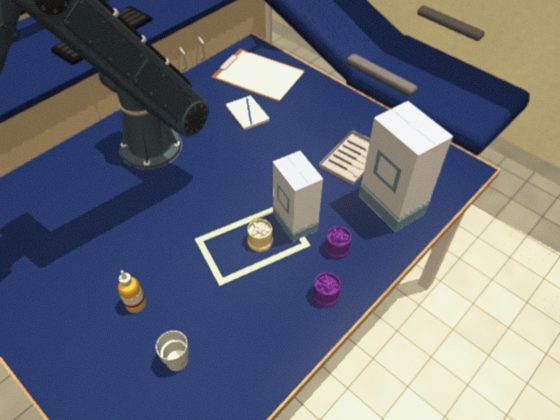

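View pics/t1.png

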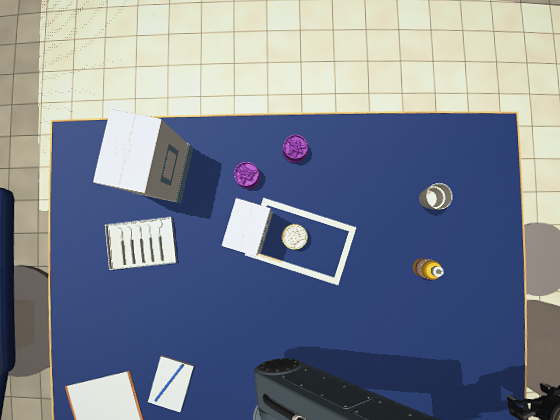

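The scene picture shows two cartons, the small one at (298,195) on the tape and a big one at (405,165). There are three pots: a yellow one at (260,234) on the tape, and purple ones at (338,242) and (327,289). In the top picture the small carton's top is at (245,226), the yellow pot at (295,237), the tape end corners at (355,228) and (339,284), the bottle at (430,269), the tumbler at (437,196) and the tray at (141,243). My targets are the small carton and the yellow pot. Next is one close crop to check them.

Run:
```python
import cv2
a=cv2.imread('pics/t1.png')[180:300,215:375]
cv2.imwrite('pics/t1c.png',cv2.resize(a,None,fx=5,fy=5,interpolation=cv2.INTER_CUBIC))
b=cv2.imread('pics/s1.png')[140:300,180:370]
cv2.imwrite('pics/s1c.png',cv2.resize(b,None,fx=3.7,fy=3.7,interpolation=cv2.INTER_CUBIC))
```

```text
(no output)
```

View pics/t1c.png

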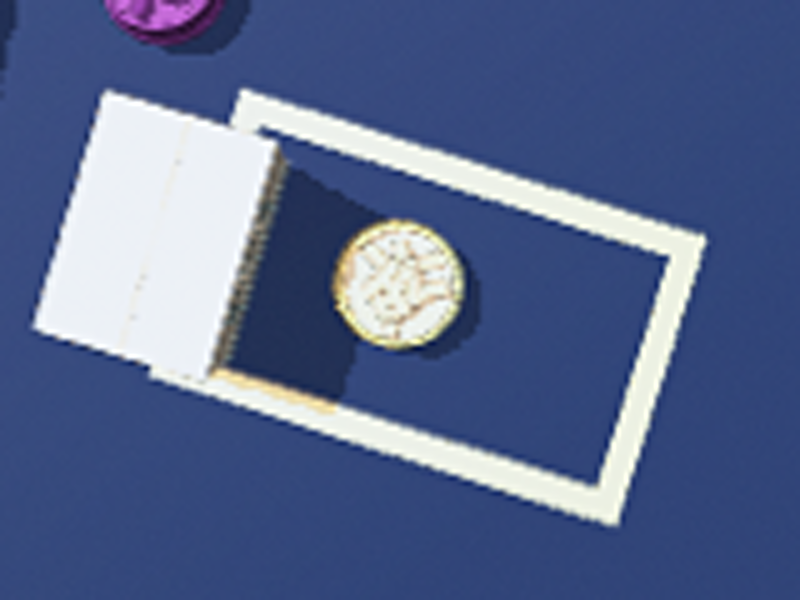

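View pics/s1c.png

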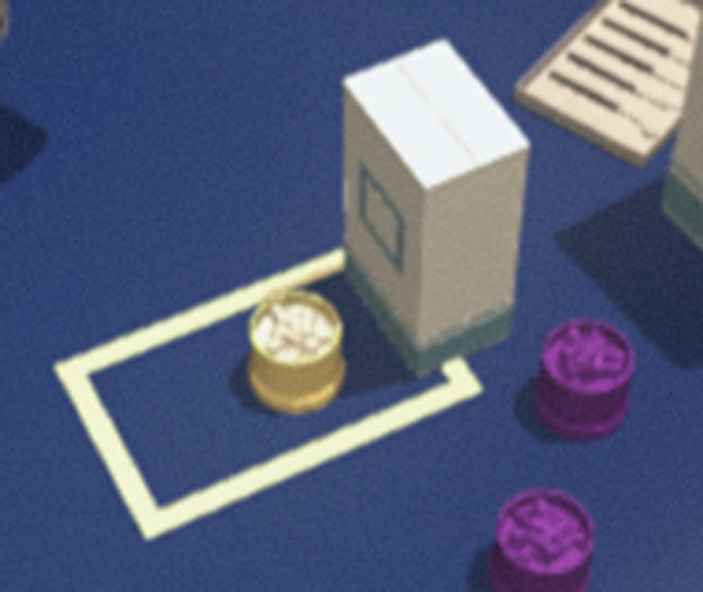

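The top crop shows the outer tape corners at crop positions (240,90), (706,238) and (618,524). The carton's top corners are at (105,90), (281,148), (212,379) and (34,328), and the pot's top is centred at (399,285). The yellow pot and the small plain carton, whose opening is hidden on the far side, are confirmed as the targets.

```bash
cat > m.py <<'E'
from h import *
b=snap('top');a=snap('scene')
T=lambda l:(np.array(l,float)+.5)/5-.5+[215,180]
S=lambda l:(np.array(l,float)+.5)/3.7-.5+[180,140]
o=back(b,T([[240,90],[706,238],[618,524]]))
o2=back(a,S([[483,388],[149,539],[55,368]]))
print('outl',o.round(4),o2.round(4),[np.linalg.norm(x[0]-x[1]) for x in(o,o2)],[np.linalg.norm(x[1]-x[2]) for x in(o,o2)])
for q in(o,o2):
    c=(q[0]+q[2])/2; d=q[1]-q[0]; print('c',c,'yaw',np.degrees(np.arctan2(d[1],d[0])), (lambda e:np.degrees(np.arctan2(-e[0],e[1]))-0)(q[1]-q[2]))
for n,c in(('top',back(b,T([[105,90],[281,148],[212,379],[34,328]]),.24)),('sc',back(a,S([[528,147],[427,187],[345,78],[443,40]]),.24))):
    d=c[1]-c[0]+c[2]-c[3]; print(n,c.round(4),c.mean(0),'yaw',np.degrees(np.arctan2(d[1],d[0])),np.linalg.norm(d)/2,np.linalg.norm(c[1]-c[2]))
print('foot',back(a,S([[418,373]])))
print('pot',back(b,T([[399,285]]),.065),back(a,S([[295,333]]),.065))
print('bystanders',back(b,[[430,269]],.1),back(b,[[437,196]],.09),back(b,[[175,263],[246,176]],.06),back(b,[[175,263]],.018))
E
python3 m.py
```

```text
outl [[ 0.6871  0.0654  0.    ]
 [ 0.5909 -0.2196  0.    ]
 [ 0.4169 -0.1616  0.    ]] [[ 0.6878  0.0652  0.    ]
 [ 0.5937 -0.2197  0.    ]
 [ 0.4178 -0.1626  0.    ]] [np.float64(0.3008343145839014), np.float64(0.2999469277690894)] [np.float64(0.1833643238770677), np.float64(0.18500341647861399)]
c [ 0.55203754 -0.04808502  0.        ] yaw -108.65499278005969 -108.42924407923901
c [ 0.55278488 -0.04872565  0.        ] yaw -108.27985618889383 -107.96361027319188
top [[0.6685 0.122  0.24  ]
 [0.638  0.0346 0.24  ]
 [0.5239 0.0707 0.24  ]
 [0.5505 0.1589 0.24  ]] [0.59523757 0.0965736  0.24      ] yaw -108.017992594502 0.09235093891700656 0.11960142366352734
sc [[0.671  0.1163 0.24  ]
 [0.6431 0.0358 0.24  ]
 [0.5239 0.0744 0.24  ]
 [0.5507 0.1564 0.24  ]] [0.59714213 0.09573216 0.24      ] yaw -108.60933238149592 0.08571573662128656 0.12529591432969214
foot [[0.63890146 0.03964536 0.        ]]
pot [[ 0.56641158 -0.02822856  0.065     ]] [[ 0.57149576 -0.03424022  0.065     ]]
bystanders [[ 0.46754671 -0.41104549  0.1       ]] [[ 0.67584872 -0.44196581  0.09      ]] [[0.49428985 0.3235917  0.06      ]
 [0.74690509 0.11072506 0.06      ]] [[0.49114951 0.33467707 0.018     ]]
```

Emit:
step_arm(commands=[0.03,-0.03,-0.04,0,0,0,0.1,-0.1,-0.06,0,0,10,0.47,-0.493,-0.06,0,0,33.4,0.47,-0.493,-0.06,0,0,33.4,0.47,-0.493,-0.06,0,0,33.4,0.47,-0.493,-0.06,0,0,33.4,0.47,-0.493,-0.06,0,0,33.4,0.47,-0.493,-0.06,0,0,33.4,0.47,-0.493,-0.06,0,0,33.4,0.47,-0.493,-0.06,0,0,33.4], jaw=47)

```text
t: 1.2
tcp_pos: [0.3955, -0.1758, 0.2638]
tool_rot: [0.987, -0.159, 0.0, 0.0]
force: [1.6, -0.5, -0.4]
finger_gap: 0.469
gripper_force: 0.0
```

Emit:
step_arm(commands=[0.034,-0.192,0,0,0,0,0.034,-0.192,0,0,0,0,0.034,-0.192,0,0,0,0,0.034,-0.192,0,0,0,0,0.034,-0.192,0.2,0,0,0,0.034,-0.192,0.2,0,0,0,0.034,-0.192,0.2,0,0,0,0.034,-0.192,0.2,0,0,0,0.034,-0.192,0.2,0,0,0,0.034,-0.192,0.2,0,0,0])

```text
t: 2.2
tcp_pos: [0.4872, -0.006, 0.0632]
tool_rot: [0.987, -0.159, -0.001, -0.0]
force: [0.2, -0.1, 0.6]
finger_gap: 0.467
gripper_force: 0.0
```

```bash
cat > o.py <<'E'
from h import *
th=np.radians(-108.3);E=np.array([[np.cos(th),np.sin(th)],[-np.sin(th),np.cos(th)]]);O=np.array([.5524,-.0484])
def toO(p): return E@(np.array(p)[:2]-O)
if __name__=='__main__':
    s=manip.sense();print(s['tcp_pos'],'outl',toO(s['tcp_pos']))
    b=snap('top');c=b['pixels'][140:320,200:380]
    cv2.imwrite('pics/t%d.png'%round(s['t']*100),cv2.resize(c,None,fx=3.3,fy=3.3,interpolation=cv2.INTER_CUBIC))
    print('t%d.png'%round(s['t']*100))
E
python3 o.py
```

```text
[ 0.48715806 -0.0059517   0.06320547] outl [-0.01981602 -0.07527081]
t220.png
```

Emit:
step_arm(commands=[0,-0.003,0.03,0,0,0,0,-0.003,0.05,0,0,0,0,-0.003,0.057,0,0,0,0,-0.003,0.057,0,0,0,0.012,-0.003,0.057,0,0,0,0.024,-0.003,0.057,0,0,0,0.036,-0.003,0.057,0,0,0,0.044,-0.003,0.057,0,0,0,0.052,-0.003,0.057,0,0,0,0.06,-0.003,0.057,0,0,0])

```text
t: 3.25
tcp_pos: [0.545, -0.0219, 0.0064]
tool_rot: [0.987, -0.159, -0.001, -0.0]
force: [-2.9, 1.1, 3.4]
finger_gap: 0.471
gripper_force: 1.4
```

```bash
python3 o.py
```

```text
[ 0.54503556 -0.02191604  0.00642198] outl [-0.02283216 -0.01530775]
t325.png
```

Emit:
step_arm(commands=[0.014,0,0,0,0,0,0.028,0,0,0,0,0,0.042,0,0,0,0,0,0.056,0,0,0,0,0,0.07,0,0,0,0,0,0.084,0,0,0,0,0,0.098,0,0,0,0,0,0.112,0,0,0,0,0,0.122,0,0,0,0,0,0.13,0,0,0,0,0])

```text
t: 4.3
tcp_pos: [0.6693, -0.063, 0.0061]
tool_rot: [0.987, -0.159, -0.0, 0.0]
force: [-1.2, 0.8, -0.2]
finger_gap: 0.469
gripper_force: 0.6
```

```bash
python3 o.py
```

```text
[ 0.66927279 -0.06301227  0.00611081] outl [-0.02282392  0.11555014]
t430.png
```

Now I back off 60 mm, rise, and look.

Emit:
step_arm(commands=[-0.02,0,0,0,0,0,-0.05,0,0,0,0,0,-0.08,0,0,0,0,0,-0.1,0,-0.05,0,0,0,-0.12,0,-0.1,0,0,0,-0.15,0,-0.15,0,0,0,-0.18,0,-0.2,0,0,0,-0.2,0,-0.25,0,0,0,-0.22,0,-0.3,0,0,0,-0.22,0,-0.33,0,0,0])

```text
t: 5.35
tcp_pos: [0.4595, 0.0064, 0.3278]
tool_rot: [0.987, -0.159, -0.001, -0.0]
force: [1.4, -0.2, -0.1]
finger_gap: 0.471
gripper_force: 0.0
```

```bash
python3 o.py
python3 - <<'E'
from o import *
a=snap('scene'); cv2.imwrite('pics/s2.png',a['pixels'])
E
```

```text
[0.45952544 0.00639195 0.32783485] outl [-0.02285896 -0.10538174]
t535.png
```

View pics/s2.png

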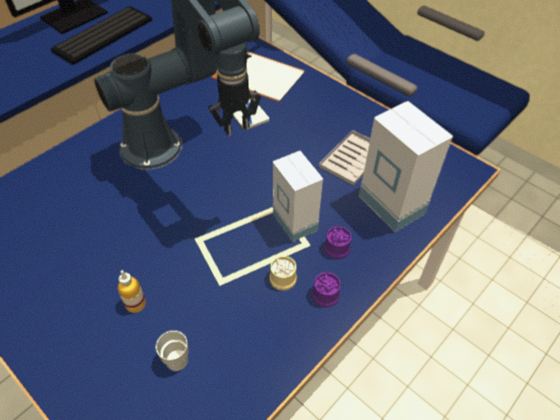

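The pot now stands upright just beyond the far tape, with its top at about (284,266). The carton is still standing.

Run:
```python
from o import *
a=cv2.imread('pics/s2.png'); s=snap('scene');b=snap('top')
hsv=cv2.cvtColor(b['pixels'],cv2.COLOR_BGR2HSV)
# pot blob by expected spot
p=proj(b,[[.5524+.16*.949+.007,-.0484-.05+.022,.065]])[0];print('pred top px',p)
u,v=p.round().astype(int);w=22
m=(hsv[v-w:v+w,u-w:u+w,1]<150)&(hsv[v-w:v+w,u-w:u+w,2]>120)
n,l,st,c=cv2.connectedComponentsWithStats(m.astype(np.uint8));
for i in range(1,n):
  if st[i,4]>60: q=c[i]+[u-w,v-w];print(st[i],q,toO(back(b,q,.065)[0]))
print('scene',toO(back(s,[[284,266]],.065)[0]))
print('tray',[toO(x) for x in back(b,[[106,222],[172,217],[176,262],[109,269]],.018)])
```

```text
pred top px [309.92445094 186.70675864]
[   0    0   44   44 1725] [308.99014493 185.40057971] [-0.02702628  0.16245547]
scene [-0.0223311   0.15902151]
tray [array([-0.5901249 , -0.12463224]), array([-0.3962572 , -0.04784081]), array([-0.34245258, -0.17460348]), array([-0.53596238, -0.25937443])]
```

Run:
```python
from o import *
s=snap('scene')
print('big',[toO(x).round(3) for x in back(s,[[361,195],[401,228],[430,205]])])
print([toO(x).round(3) for x in back(s,[[372,118],[432,153],[450,135],[402,106]],.4)])
```

```text
big [array([-0.398,  0.001]), array([-0.432,  0.173]), array([-0.57 ,  0.142])]
[array([-0.332,  0.058]), array([-0.387,  0.232]), array([-0.468,  0.203]), array([-0.429,  0.056])]
```

Emit:
step_arm(commands=[0.01,-0.02,-0.01,0,0,-8,0.02,-0.04,-0.02,0,0,-16,0.03,-0.065,-0.02,0,0,-25,0.04,-0.09,-0.02,0,0,-33,0.05,-0.11,-0.02,0,0,-41,0.06,-0.135,-0.02,0,0,-50,0.07,-0.16,-0.02,0,0,-58,0.08,-0.18,-0.02,0,0,-66,0.09,-0.205,-0.02,0,0,-75,0.101,-0.227,-0.02,0,0,-83], jaw=65)

```text
t: 6.6
tcp_pos: [0.6291, 0.1902, 0.3426]
tool_rot: [0.843, 0.538, -0.003, -0.001]
force: [0.6, -0.5, -0.5]
finger_gap: 0.648
gripper_force: 0.0
```

```bash
cat > w.py <<'E'
from o import *
from scipy.spatial.transform import Rotation as Ro
s=manip.sense();R=Ro.from_quat(s['tool_rot']).as_matrix()
print(s['t'],s['tcp_pos'],'outl',toO(s['tcp_pos']),'toolx yaw in outline',np.degrees(np.arctan2(R[1,0],R[0,0]))+108.3,s['force'])
E
python3 w.py
```

```text
6.6 [0.6290982  0.19021556 0.34262727] outl [-0.25063034 -0.00210426] toolx yaw in outline 173.3689729018772 [ 0.55522926 -0.54643092 -0.46436383]
```

Emit:
step_arm(commands=[0,0,0.03,0,0,-3,0,0,0.06,0,0,-6.6,0,0,0.09,0,0,-6.6,0,0,0.12,0,0,-6.6,0,0,0.132,0,0,-6.6,0,0,0.132,0,0,-6.6,0,0,0.132,0,0,-6.6,0,0,0.132,0,0,-6.6,0,0,0.132,0,0,-6.6,0,0,0.132,0,0,-6.6])

```text
t: 7.6
tcp_pos: [0.6298, 0.1895, 0.2157]
tool_rot: [0.813, 0.583, 0.001, 0.001]
force: [0.2, 0.1, -0.6]
finger_gap: 0.649
gripper_force: 0.0
```

```bash
python3 w.py; python3 o.py
```

```text
7.6 [0.6297999  0.1894874  0.21570643] outl [-0.25015935 -0.00120942] toolx yaw in outline 179.6171624244505 [ 0.23525258  0.12312241 -0.64215233]
[0.6297999  0.1894874  0.21570643] outl [-0.25015935 -0.00120942]
t760.png
```

Emit:
step_arm(commands=[-0.015,-0.002,0,0,0,0,-0.03,-0.002,0,0,0,0,-0.035,-0.002,0,0,0,0,-0.04,-0.002,0,0,0,0,-0.045,-0.002,0,0,0,0,-0.05,-0.002,0,0,0,0,-0.055,-0.002,0,0,0,0,-0.06,-0.002,0,0,0,0,-0.065,-0.002,0,0,0,0,-0.068,-0.002,0,0,0,0])

```text
t: 8.65
tcp_pos: [0.6053, 0.1252, 0.2142]
tool_rot: [0.813, 0.583, -0.0, -0.0]
force: [0.2, -0.7, 0.9]
finger_gap: 0.647
gripper_force: 0.0
```

```bash
python3 w.py
python3 - <<'E'
from o import *
a=snap('scene');cv2.imwrite('pics/s3.png',cv2.resize(a['pixels'][120:300,170:370],None,fx=3.3,fy=3.3,interpolation=cv2.INTER_CUBIC))
E
```

```text
8.65 [0.60532518 0.12520062 0.21424783] outl [-0.18143896 -0.00426077] toolx yaw in outline 179.60550846917494 [ 0.17662967 -0.6724382   0.86501665]
```

View pics/s3.png

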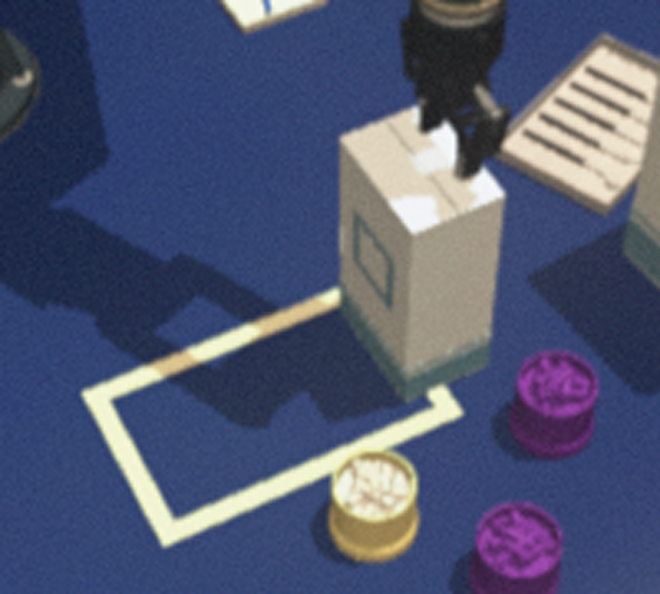

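The fingers show over the back part of the carton's top, at crop (470,170) and (430,130). I need to know whether the carton is tilted or the fingertips are above it.

Run:
```python
from o import *
s=snap('scene');f=lambda X:((proj(s,X)-[170,120]+.5)*3.3-.5).round(0).tolist()
w=lambda x,y,z:[*(O+E.T@np.array([x,y])),z]
print('tips',f([w(-.1814,-.004+d,z) for z in(.214,.222,.24,.26) for d in(-.028,.028)]))
print('top corners standing',f([w(x,y,.24) for x in(-.196,-.106) for y in(-.066,.058)]))
U=lambda l:(np.array(l,float)+.5)/3.3-.5+[170,120]
print('top meas',[toO(x).round(4) for x in back(s,U([[504,203],[413,233],[341,136],[425,104]]),.24)])
print('foot',toO(back(s,U([[403,398]]))[0]))
```

```text
tips [[434.0, 152.0], [467.0, 194.0], [434.0, 146.0], [467.0, 188.0], [435.0, 131.0], [469.0, 173.0], [436.0, 115.0], [470.0, 157.0]]
top corners standing [[430.0, 101.0], [505.0, 194.0], [339.0, 136.0], [410.0, 232.0]]
top meas [array([-0.1902,  0.0666]), array([-0.1077,  0.0596]), array([-0.1077, -0.065 ]), array([-0.1901, -0.0647])]
foot [-0.10885198  0.05265676]
```

The carton's top corners have not moved, the force is near zero, and the fingertips project at z≈0.24. So the part-open fingers passed just above the carton. I'll back off, shut the jaw so the tips sit at the TCP, and push lower.

Emit:
step_arm(commands=[0,0,-0.02,0,0,0,0.01,0,-0.03,0,0,0,0.05,0,-0.03,0,0,0,0.07,0,-0.03,0,0,0,0.07,0,-0.02,0,0,0,0.07,0,0,0,0,0,0.07,0,0.01,0,0,0,0.07,0,0.01,0,0,0,0.07,0,0.01,0,0,0,0.07,0,0.01,0,0,0], jaw=0)

```text
t: 9.75
tcp_pos: [0.6286, 0.1917, 0.2052]
tool_rot: [0.813, 0.583, 0.001, 0.0]
force: [0.2, 1.0, -0.3]
finger_gap: -0.001
gripper_force: 0.0
```

```bash
python3 w.py
python3 - <<'E'
from o import *
a=snap('scene');cv2.imwrite('pics/s4.png',cv2.resize(a['pixels'][120:300,170:370],None,fx=3.3,fy=3.3,interpolation=cv2.INTER_CUBIC))
E
```

```text
9.75 [0.62857254 0.19170454 0.20517938] outl [-0.25187897 -0.00307087] toolx yaw in outline 179.58447119937216 [ 0.19228582  1.01107922 -0.30270865]
```

View pics/s4.png

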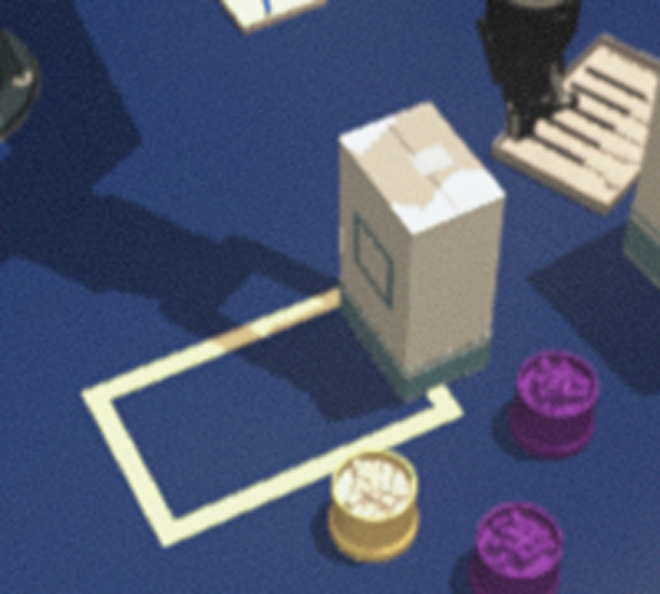

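The carton stands where it was. The closed fingertips show at about crop (515,135), behind the carton.

Run:
```python
from o import *
s=snap('scene');f=lambda X:((proj(s,X)-[170,120]+.5)*3.3-.5).round(0).tolist()
w=lambda x,y,z:[*(O+E.T@np.array([x,y])),z]
print('tips',f([w(-.2519,-.003,z) for z in(.20,.205,.23)]))
```

```text
tips [[519.0, 157.0], [520.0, 153.0], [522.0, 133.0]]
```

Emit:
step_arm(commands=[0,0,0.012,0,0,0,-0.02,0,0.015,0,0,0,-0.035,0,0.015,0,0,0,-0.04,0,0.015,0,0,0,-0.045,0,0.015,0,0,0,-0.05,0,0.015,0,0,0,-0.055,0,0.015,0,0,0,-0.06,0,0.015,0,0,0,-0.065,0,0.015,0,0,0,-0.07,0,0.015,0,0,0])

```text
t: 10.85
tcp_pos: [0.6054, 0.1253, 0.1893]
tool_rot: [0.812, 0.583, 0.0, 0.0]
force: [-0.2, 0.1, -0.2]
finger_gap: -0.003
gripper_force: 0.3
```

```bash
python3 w.py
python3 - <<'E'
from o import *
a=snap('scene');b=snap('top')
A=cv2.resize(a['pixels'][120:300,240:370],None,fx=3.3,fy=3.3,interpolation=cv2.INTER_CUBIC)
B=cv2.resize(b['pixels'][180:270,215:295],None,fx=4,fy=6.6,interpolation=cv2.INTER_CUBIC)
cv2.imwrite('pics/s5.png',np.hstack([A,cv2.resize(B,(340,A.shape[0]))]))
E
```

```text
10.85 [0.60536093 0.12533035 0.18930303] outl [-0.18157335 -0.00426756] toolx yaw in outline 179.62097810234502 [-0.18382467  0.06813207 -0.23071308]
```

View pics/s5.png

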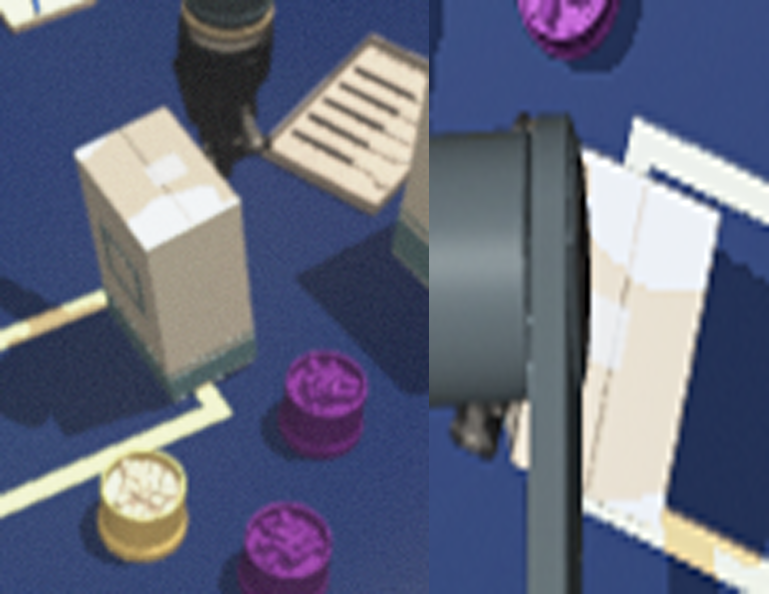

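The carton is now tilting over its lower +x edge and its foot has not slid. I keep pushing slowly and rise a little.

Emit:
step_arm(commands=[-0.005,0,-0.001,0,0,0,-0.01,0,-0.002,0,0,0,-0.015,0,-0.003,0,0,0,-0.02,0,-0.004,0,0,0,-0.025,0,-0.005,0,0,0,-0.03,0,-0.006,0,0,0,-0.034,0,-0.007,0,0,0,-0.038,0,-0.008,0,0,0,-0.042,0,-0.008,0,0,0,-0.046,0,-0.008,0,0,0])

```text
t: 11.95
tcp_pos: [0.5906, 0.0818, 0.1973]
tool_rot: [0.812, 0.583, -0.0, 0.0]
force: [0.7, 0.2, 0.0]
finger_gap: 0.002
gripper_force: 0.0
```

Emit:
step_arm(commands=[-0.004,0,0,0,0,0,-0.008,0,0,0,0,0,-0.012,0,0,0,0,0,-0.016,0,0,0,0,0,-0.02,0,0,0,0,0,-0.024,0,0,0,0,0,-0.028,0,0,0,0,0,-0.03,0,0,0,0,0,-0.03,0,0,0,0,0,-0.03,0,0,0,0,0])

```text
t: 12.95
tcp_pos: [0.5812, 0.0537, 0.1973]
tool_rot: [0.813, 0.583, 0.0, -0.0]
force: [0.2, 0.5, 0.6]
finger_gap: -0.002
gripper_force: 0.0
```

```bash
python3 w.py
python3 - <<'E'
from o import *
a=snap('scene','s6.png')
cv2.imwrite('pics/s6c.png',cv2.resize(a['pixels'][120:300,170:370],None,fx=3.3,fy=3.3,interpolation=cv2.INTER_CUBIC))
E
```

```text
12.95 [0.58118611 0.05365714 0.19732532] outl [-0.10593426 -0.00471491] toolx yaw in outline 179.60588906610297 [0.17484405 0.46839314 0.64495084]
```

View pics/s6c.png

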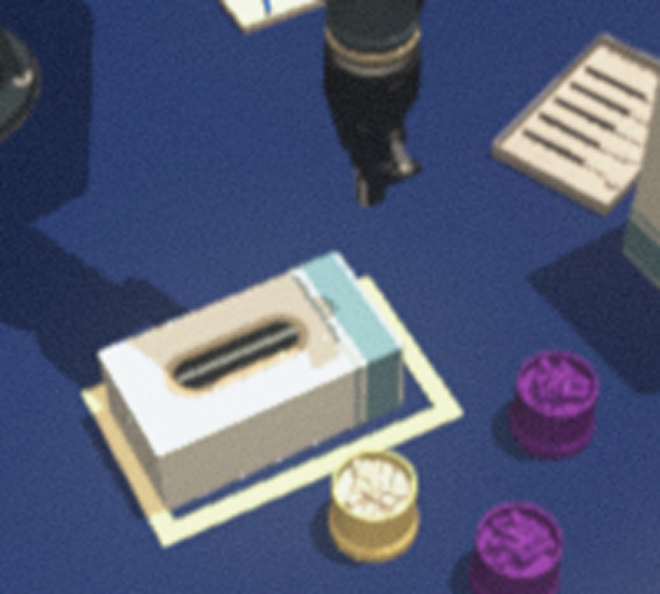

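The carton lies with its opening up inside the tape, and the pot stands clear. Now to check the margins.

Run:
```python
from o import *
s=snap('scene');U=lambda l:(np.array(l,float)+.5)/3.3-.5+[170,120]
print('top',[toO(x).round(4) for x in back(s,U([[100,352],[163,452],[403,348],[337,253]]),.09)])
print('bottom',[toO(x).round(4) for x in back(s,U([[170,507],[401,403]]))])
print('tape',[toO(x).round(4) for x in back(s,U([[82,394],[165,546],[462,412]]))])
print('pot',toO(back(s,U([[375,484]]),.065)[0]))
```

```text
top [array([ 0.1346, -0.0616]), array([0.1293, 0.0607]), array([-0.1019,  0.0606]), array([-0.1022, -0.064 ])]
bottom [array([0.1298, 0.0581]), array([-0.1044,  0.0567])]
tape [array([ 0.1506, -0.0922]), array([0.15  , 0.0921]), array([-0.1489,  0.0922])]
pot [-0.02007436  0.15899816]
```

Emit:
step_arm(commands=[0,0,-0.03,0,0,0,0,0,-0.06,0,0,0,0,0,-0.08,0,0,0,0,0,-0.08,0,0,0,0,0,-0.08,0,0,0,0,0,-0.08,0,0,0,0,0,-0.08,0,0,0,0,0,-0.08,0,0,0,0,0,-0.08,0,0,0,0,0,-0.08,0,0,0])

```text
t: 14.05
tcp_pos: [0.581, 0.0536, 0.2769]
tool_rot: [0.813, 0.583, -0.0, -0.0]
force: [0.3, -0.3, 0.9]
finger_gap: -0.002
gripper_force: 0.0
```

All corners are at least 15 mm inside the outer edge of the tape, and the pot's centre is 66 mm outside it.

```bash
python3 -c "
from station import manip
print(manip.sign_off())"
```

```text
the job is handed in; nothing more can be done
None
```

The job is handed in (no verdict was returned): the carton lies flat with its opening up, at least 15 mm inside the tape's outer edge, the pot stands upright with its centre about 66 mm outside it, and the bottle, tumbler and tray were not touched.

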